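# Hold the pipette over the open tube

## Robot

A 6-joint arm with a two-finger parallel gripper is mounted at the origin on the work surface. World frame = base frame: x ahead of the robot, y to its left, z up, the work surface at z = 0. Lengths are in m, angles in rad, forces in N, time in s.
With the tool pointing down it reaches from about 0.275 to 0.75 m from the base axis. Payload 10.2 kg.
Tool frame: the origin (TCP) lies at the very end of the fingers, on their centre line; the grasp point (between the pads) lies 19 mm behind it (bot.grip_point_offset is the distance from the TCP to the grasp point, in m); z points along the fingers, y is the line along which they close (so a half turn about z gives the same grasp; the last joint's range is limited). The gripper opens to 85 mm and grips with 20 to 120 N. Pads are 22 mm wide; open, the fingers measure 114 mm over their backs; the gripper's body (76 mm by 85 mm) begins 54 mm behind the grasp point. The pads swing forward as they close: fully open they stand 13 mm farther back than shut.
Start: joints at [-1.453, 0.313, 1.498, -0, 1.331, -0.223], TCP at [0.175, -0.495, 0.195] pointing down, gripper open.
Joint ranges: [-2.94, 2.94], [-0.97, 2.17], [0.19, 2.56], [-1.23, 4.37], [0.02, 3.11], [-2.88, 2.88]. Speed limits (rad/s): [2.39, 2.39, 3.01, 3.14, 3.14, 3.14].

## Interface

Orientations are given as a unit quaternion [w, x, y, z].
In Python, from rig import status, viewer, ticket, bot gives the robot as it stands. The module is installed in compiled form; this text tells all that it offers.
- The arm moves only by the tool carry_out, never from a script. Its argument "increments" is a list of rows, each a list of 3 entries, a list of its own where there are three numbers: the shift along the tool's x, y, z as a fraction of full scale, then the turn about the tool's z as a fraction of full scale, then the gripper's target within -1 to 1 (shut at 1, half-way at 0, fully open at -1). A call has exactly 10 rows; each row is the pose to reach, as a shift and turn from the pose commanded when the call began, along the tool's axes at that moment; what a row does not reach only later rows make up. Full scale, the value 1, is 15 cm for a shift and 0.5 rad for a turn. A row lasts 1/8 s, in which the tool goes at most 62.5 mm and 10.7 degrees, less where a joint would pass 70% of its speed; a pose out of reach is approached as far as the arm can. A call with a number of a shift or a turn outside -1 to 1 is refused whole. A call with a gripper value outside its range is refused whole. The fingers move at their own pace and stop on an object; the grip force is fixed at half the most. Time passes only in rows, so rows that repeat a pose let the fingers close, or fill a call up. It gives the time, the measured TCP pose, the force, the opening and the grip force at its end, in the units of the state.
- status.read_state(): the state, without advancing time (a new reading comes with each control period).
- viewer.camera(name): name is "scene" or "top"; returns a dict with "img" (420x560x3 uint8, red, green, blue), "K" (3x3 intrinsics, pixels), "dist" ([k1, k2, p1, p2, k3] as OpenCV has them; the pictures are not rectified), "camera_from_world" (4x4, takes a point from world to camera coordinates). Camera axes: x right, y down, z forward; pixel columns grow to the right and rows downward; lengths in m; the calibration is good to about 2 mm. A picture is of the moment at which its call begins. There is no depth.
- ticket.close_job(): hands the job in; it is judged then, once.
The state is a dict: "clock": time; "joint_positions": joint angles; "qd": joint speeds; "joint_torque": joint torques, N m; "eef_pos": TCP position; "tcp_rot": TCP orientation; "force": force on the tool from outside, world axes, zero at the start; "torque": the same for the moment, N m; "opening": opening from 0.0 (shut) to 1.0 (fully open); "grasp_force": force on a finger pad.
Only numpy, scipy, OpenCV 4.12 (cv2) and the standard library are available. Lean on these libraries where they do the work, as an engineer would, in place of code of your own. Each camera call takes 0.05 s, during which the arm holds its last target. There are 200 camera calls.

## Task

Take the stout pipette with the thick rectangular handle out of its stand, carry it over the bottles and the tip box to the rack, and hold it upright with its tip centred over the mouth of the one open tube, about a centimetre above the rim. Never let the pipette touch that tube, and leave everything else where it stands. Finish while still holding the pipette there, in the air and steady: do not put it down or let go.

Things in the scene. Friction and masses are not known exactly. Their poses are not given: they have to be found in the camera images.
- pipette_grip (a point): Point to grip on the stout pipette, the only one with a thick rectangular white handle. It hangs upright in one of the stand's three holes and lifts straight up out. The point is on its axis, 155 mm above the lower end of the tip and 40 mm below the top. The handle is 24 mm thick along x, 30 mm wide along y, and runs from 101 to 185 mm above the lower end; z points up.
- pipette_tip (a point): The lower end of the stout pipette's slender white tip (4 mm wide there, 10 mm wide 45 mm higher), on its axis, 155 mm straight below pipette_grip. The shaft above the tip is 14 mm in diameter.
- tube_mouth (a point): Centre of the mouth, at rim height, of the one open tube in the rack: white plastic, 95 mm tall, 30 mm outside and 26 mm inside diameter, standing loosely and upright in any of the four places. Its rim is 101 mm above the bench, 7 mm below the tops of the capped tubes beside it. z points up out of the tube.
- tube_open: The open tube itself; origin at the centre of its underside, 95 mm below tube_mouth.
- stand: White pipette stand, fixed: 90 x 210 mm base, its holed plate's top 115 mm above the bench; three 20 mm holes in a row along its y at -70, 0 and +70 mm. Origin: centre of the underside. It may be on the left or on the right.
- rack: Grey tube rack, fixed, 60 x 210 mm, 60 mm tall, on the other side; four tubes in a row along its y, 50 mm apart (at -75, -25, +25, +75 mm). Origin: centre of the underside.
- pipette: The stout pipette: 195 mm long, about 90 g, resting on a collar 95 mm above its lower end. Origin at the lower end of its tip, z up, x across the handle's 24 mm thickness (grip the faces that look to +x and -x); a finger hook sticks out 34 mm from the axis to +y, 178 to 184 mm above the lower end; a small plunger ends at 195 mm.
- slim1_grip (a point): A bystander: slim pipette hanging in another hole of the stand, round handle 17 mm in diameter, 155 mm long, its top 175 mm above the bench. The point is on its axis, in the handle, 120 mm above its lower end.
- slim2_grip (a point): A bystander: slim pipette hanging in another hole of the stand, round handle 17 mm in diameter, 155 mm long, its top 175 mm above the bench. The point is on its axis, in the handle, 120 mm above its lower end.
- capped1_mid (a point): A bystander: sample tube closed by a flat screw cap 34 mm wide, 102 mm tall, in the rack. The point is half-way up.
- capped2_mid (a point): A bystander: sample tube closed by a flat screw cap 34 mm wide, 102 mm tall, in the rack. The point is half-way up.
- capped3_mid (a point): A bystander: sample tube closed by a flat screw cap 34 mm wide, 102 mm tall, in the rack. The point is half-way up.
- bottle1: A bystander: reagent bottle, 64 mm in diameter, 145 mm tall, standing in the clutter between stand and rack. Origin: centre of its underside.
- bottle2: A bystander: reagent bottle, 64 mm in diameter, 145 mm tall, standing in the clutter between stand and rack. Origin: centre of its underside.
- tipbox: A bystander: closed box of pipette tips, 119 x 84 mm, 88 mm tall, between stand and rack. Origin: centre of its underside.
- beaker: A bystander: empty glass beaker, 70 mm across, 90 mm tall, at the far side of the bench. Origin: centre of its underside.
- tweezers: A bystander: steel tweezers 130 mm long, lying at the far side of the bench. Origin: its middle on the bench.
Mind the look-alikes: they are no part of the job. What is shaped like the stand but green is not meant. Leave any blue or orange look-alike of the tube_open alone.

How it is judged:
On the way:
1. the stout pipette is lifted out of the stand in the gripper, its tip above the stand's plate (height (world z) of pipette_tip above 0.122 m and contact force between pipette and the fingers above 0.5 N), for 0.1 s.
At the end, for the whole second after the job is handed in: The gripper holds the stout pipette, clear of tube, rack and stand, still (under 20 mm/s), upright within 8 degrees, its tip 2 to 20 mm above the open tube's rim and within 8 mm of the mouth's centre; that tube is upright (within 5.7 degrees) and within 15 mm of its start (z of pipette_tip in the frame of tube_mouth between 0.002 and 0.02 m and horizontal distance between pipette_tip and tube_mouth below 0.008 m and angle between pipette's own z axis and vertical below 0.14 rad and linear speed of pipette below 0.02 m/s and contact force between pipette and the fingers above 1 N and contact force between pipette and tube_open below 0.05 N and contact force between pipette and rack below 0.05 N and contact force between pipette and stand below 0.05 N and distance of tube_open from where it was at the start of the episode below 0.015 m and angle between tube_open's own z axis and vertical below 0.1 rad); the arm keeps its last pose, push and grip.
It fails at once if the pipette touches the open tube (contact force between pipette and tube_open above 0.3 N).
It fails at once if a bystander is shifted by more than 30 mm, or a bottle, the tip box or the beaker tips over (distance of any of slim1_grip, slim2_grip, capped1_mid, capped2_mid, capped3_mid, bottle1, bottle2, tipbox, beaker, tweezers from where it was at the start of the episode above 0.03 m or angle between any of bottle1, bottle2, tipbox, beaker's own z axis and vertical above 0.4 rad).
It also fails if it takes over 48 s, if anything falls off the work surface, if the arm or the gripper's body presses on something with over 40 N, if the wrist force passes 120 N, or if a joint passes its speed limit or range.

## Working session

There is one attempt and no reset: what is moved stays moved. The work goes in short steps, Python scripts to look and compute and a tool call to move; the robot and the scene stay as the last step left them, time stands still between calls to the robot, and variables do not carry over. Pictures are saved under pics/ and viewed, at most 10 in all, crops included, and the job is handed in when it is done.

Besides the shell and the picture viewer there is one more tool, called after "Emit:" as name([rows], argument=value, ...), one row to a line, values as JSON. carry_out: Moves the arm, as the interface text tells. Its arguments: {"type":"object","properties":{"increments":{"type":"array","items":{"type":"array"}}},"required":["increments"]}

```bash
mkdir -p pics; cat > h.py <<'E'
import numpy as np, cv2
from rig import status, viewer, ticket, bot
def ray(c,uv):
    p=cv2.undistortPoints(np.array([[uv]],float),c["K"],np.array(c["dist"],float))[0,0]
    T=np.array(c["camera_from_world"]);R=T[:3,:3];t=T[:3,3]
    return -R.T@t, R.T@np.array([p[0],p[1],1.])
def plane(c,uv,z):
    o,d=ray(c,uv); return (o+d*(z-o[2])/d[2]).round(4)
def proj(c,P):
    T=np.array(c["camera_from_world"])
    return cv2.projectPoints(np.array(P,float).reshape(-1,1,3),cv2.Rodrigues(T[:3,:3])[0],T[:3,3],c["K"],np.array(c["dist"],float))[0][:,0].round(1)
E
python3 - <<'E'
from h import *
import pickle
for n in("scene","top"):
    c=viewer.camera(n); pickle.dump(c,open(n+".pkl","wb"))
    cv2.imwrite(f"pics/{n}0.png",cv2.resize(c["img"],(800,600),interpolation=cv2.INTER_CUBIC)[:,:,::-1])
    print(n,ray(c,(280,210)))
print(status.read_state(),bot.grip_point_offset)
E
```

```text
scene (array([ 1.16620636, -0.89292515,  0.77715501]), array([-0.47638243,  0.68130663, -0.55678072]))
top (array([ 0.38257003, -0.05341214,  1.60814766]), array([ 0.12064204, -0.00719702, -0.9926731 ]))
{'clock': 0.1, 'joint_positions': array([-1.45342470e+00,  3.13359347e-01,  1.49833196e+00,  1.17233701e-06,
        1.33100397e+00, -2.23405835e-01]), 'qd': array([-4.97060252e-04, -2.27359864e-03, -1.41448477e-03, -1.26362224e-05,
       -6.86742645e-04, -8.80548815e-04]), 'joint_torque': array([ 2.57645253e-03, -4.12897968e+01, -2.60144001e+01, -2.44244375e-04,
        2.94971440e-03, -1.41362182e-05]), 'eef_pos': array([ 0.1754203 , -0.49455081,  0.19492106]), 'tcp_rot': array([-5.50506332e-04,  9.85518800e-01,  1.69565299e-01,  2.97837498e-05]), 'force': array([-0.05778242, -0.1968276 ,  0.40878468]), 'torque': array([-0.00943164, -0.00357905, -0.0345758 ]), 'grasp_force': 0.0, 'opening': 0.9989205473638983} 0.0187
```

View pics/scene0.png

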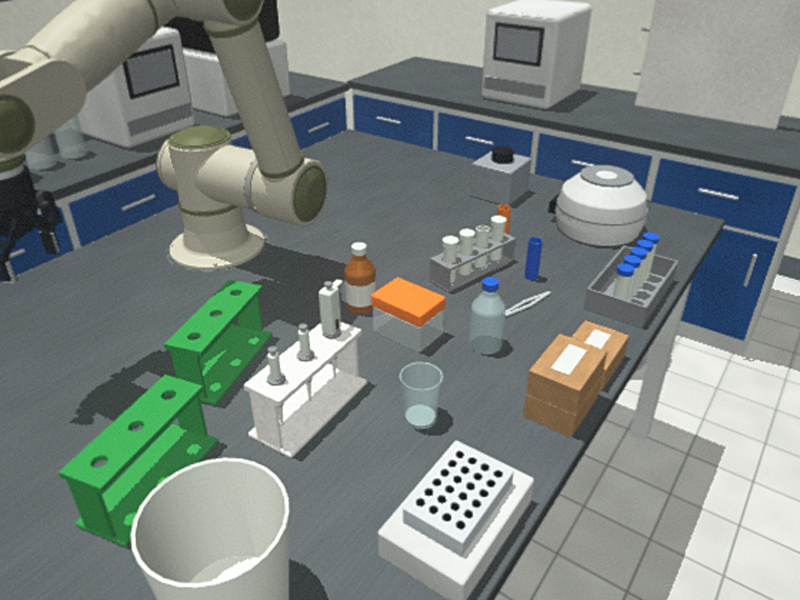

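View pics/top0.png

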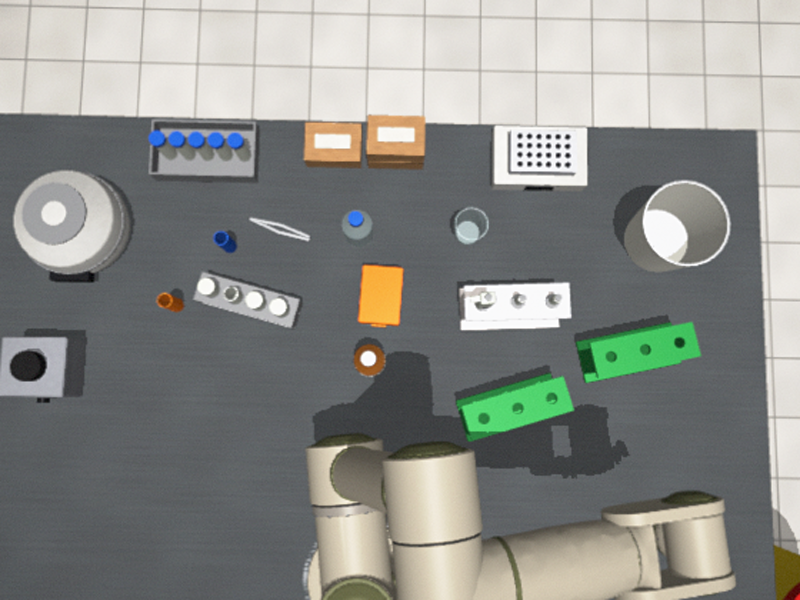

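Candidates (800 px scale): for the pipette, top view (485,298) is thick and rectangular with a hook, while (519,299) and (554,299) are slim; the green stands are empty. For the open tube, (232,293) shows a dark hollow, (207,287), (255,300) and (279,307) are capped, and the blue (224,241) and orange (170,302) look-alikes are out. I choose (485,298) and (232,293), and check both in one close crop.

```bash
python3 - <<'E'
from h import *
import pickle
t=pickle.load(open("top.pkl","rb"));s=pickle.load(open("scene.pkl","rb"))
def crop(c,x,y,w,h):
    return cv2.resize(c["img"][y:y+h,x:x+w],(400,300),interpolation=cv2.INTER_NEAREST)
im=np.vstack([np.hstack([crop(t,312,187,100,50),np.zeros((300,0,3),np.uint8),crop(t,130,180,80,60)]),np.hstack([crop(s,165,190,100,75),crop(s,295,145,80,60)])])
cv2.imwrite("pics/crop1.png",im[:,:,::-1])
# stand plate corners in top: white mask; 
hsv=cv2.cvtColor(t["img"],cv2.COLOR_RGB2HSV)
print([ (n,plane(t,(u*.7,v*.7),z)) for n,u,v,z in [("slimA",519,299,.175),("slimB",554,299,.175),("stout",485,298,.2),("open",232,293,.101),("c1",207,287,.108),("c3",255,300,.108),("c4",279,307,.108),("amber",369,358,.145),("bluecap",356,218,.145)]])
E
```

```text
[('slimA', array([ 0.563, -0.292,  0.175])), ('slimB', array([ 0.5642, -0.3593,  0.175 ])), ('stout', array([ 0.5605, -0.2237,  0.2   ])), ('open', array([0.5736, 0.2735, 0.101 ])), ('c1', array([0.5838, 0.3223, 0.108 ])), ('c3', array([0.5594, 0.2256, 0.108 ])), ('c4', array([0.5463, 0.1772, 0.108 ])), ('amber', array([ 0.4462, -0.006 ,  0.145 ])), ('bluecap', array([0.7222, 0.026 , 0.145 ]))]
```

View pics/crop1.png

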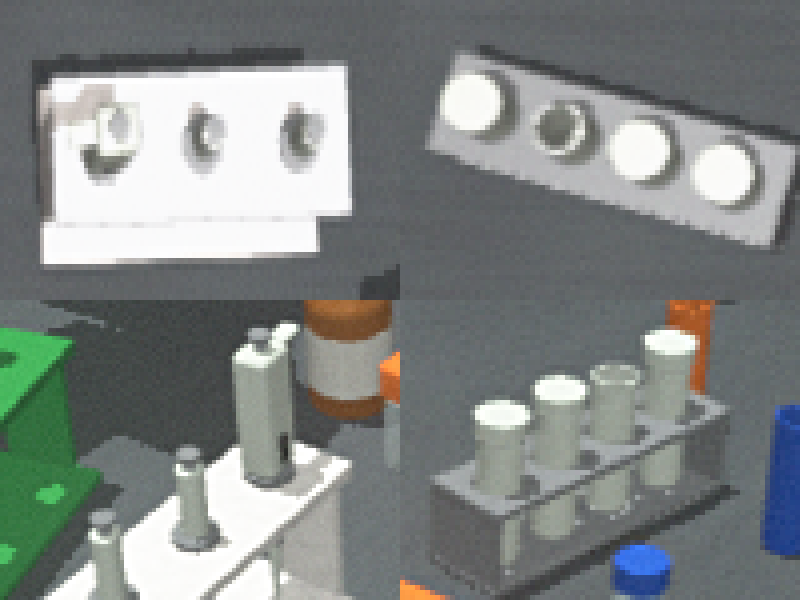

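The crop confirms both choices. The thick rectangular handle with a hook is in the stand's +y hole (top px about (341,209)). The only hollow tube is second from the left in the rack (top px about (162,206)).

```bash
python3 - <<'E'
from h import *
import pickle
t=pickle.load(open("top.pkl","rb"));s=pickle.load(open("scene.pkl","rb"))
T=lambda u,v:(312+u/4,187+v/6); S=lambda u,v:(165+u/4,190+(v-300)/4)
R=lambda u,v:(130+u/5,180+v/5); Q=lambda u,v:(295+(u-400)/5,145+(v-300)/5)
for n,p in [("FL",(52,66)),("FR",(348,66)),("NR",(350,214)),("NL",(52,218))]: print(n,plane(t,T(*p),.115))
for n,c,p,z in [("stout handle top",t,T(116,132),.205),("stout plunger scene",s,S(259,332),.215),("slimA scene",s,S(188,453),.175),("slimB scene",s,S(102,517),.175),
 ("slimA base scene",s,S(195,533),.12)]: print(n,plane(c,p,z))
print("stout plunger top",plane(t,T(122,124),.215))
# rack tubes, white blobs in top
g=t["img"].astype(int).min(2)[180:240,130:210]
n,l,st,ce=cv2.connectedComponentsWithStats((g>200).astype(np.uint8))
for i in range(1,n):
    if st[i,4]>15: print("top blob",st[i],ce[i]+[130,180],plane(t,ce[i]+[130,180],.108))
for p in [(200,128-0)]:pass
print("open top", plane(t,R(163,130),.101),"open scene",plane(s,Q(614,374),.101))
for p in [(502,413),(559,388),(670,342)]: print("cap scene",plane(s,Q(*p),.108))
# scene: handle edges rows
for r in range(205,240,6): print(r,s["img"][r,218:245].min(1))
E
```

```text
FL [ 0.601  -0.1924  0.115 ]
FR [ 0.6051 -0.4044  0.115 ]
NR [ 0.5341 -0.4052  0.115 ]
NL [ 0.5282 -0.1929  0.115 ]
stout handle top [ 0.5589 -0.2272  0.205 ]
stout plunger scene [ 0.5628 -0.2303  0.215 ]
slimA scene [ 0.5689 -0.3019  0.175 ]
slimB scene [ 0.5703 -0.3707  0.175 ]
slimA base scene [ 0.5697 -0.3033  0.12  ]
stout plunger top [ 0.5613 -0.2299  0.215 ]
top blob [  8  15  12  11 107] [143.56074766 200.06542056] [0.5862 0.3262 0.108 ]
top blob [ 41  24  13  12 112] [177.07142857 209.58928571] [0.5605 0.2297 0.108 ]
top blob [ 58  29  12  12 114] [193.6754386  214.31578947] [0.5479 0.1819 0.108 ]
open top [0.571  0.2728 0.101 ] open scene [0.5744 0.2718 0.101 ]
cap scene [0.5496 0.1764 0.108 ]
cap scene [0.5617 0.2241 0.108 ]
cap scene [0.5886 0.3189 0.108 ]
205 [ 71  71  73  64  69 158 214 223 232 238 240 242 242 231 194 158 127 129
 127  87  69 102 104 116 125 135 144]
211 [ 66  69  70  67  68 100 149 153 153 149 152 148 156 147 129 132 129 128
 128 104  72  65  75  97  94 129 143]
217 [ 67  72  69  69  68  75 137 149 151 150 151 154 151 152 135 128 128 131
 131 125  89  73  74  68  69  72  59]
223 [ 68  75  69  71  71  70 101 145 150 149 148 152 151 150 146 130 129  94
  86 121  96  71  70  68  72  77  80]
229 [ 61  98 182 255 255 252 246 173 141 148 149 147 151 148 145 136 133  65
  51 126 224 255 254 254 255 224 186]
235 [253 249 250 250 249 250 252 255 221 138  96 113 127 135 126 103  93 100
 100 124 172 181 178 180 185 179 191]
```

Emit:
carry_out([
  [[0.1, -0.03, -0.15], -0.15, -1],
  [[0.2, -0.05, -0.3], -0.3, -1],
  [[0.35, -0.09, -0.45], -0.45, -1],
  [[0.5, -0.13, -0.6], -0.6, -1],
  [[0.65, -0.17, -0.63], -0.75, -1],
  [[0.8, -0.21, -0.63], -0.9, -1],
  [[0.9, -0.24, -0.63], -0.97, -1],
  [[1, -0.26, -0.63], -1, -1],
  [[1, -0.26, -0.63], -1, -1],
  [[1, -0.26, -0.63], -1, -1],
])

```text
clock: 1.35
eef_pos: [0.3035, -0.4082, 0.2898]
tcp_rot: [-0.0, 0.913, 0.408, -0.0]
force: [-0.7, -0.4, 0.0]
opening: 1.0
grasp_force: 0.0
```

```bash
cat >> h.py <<'E'
from scipy.spatial.transform import Rotation as Ro
def rem(target,psi=1.59):
    s=status.read_state();q=s["tcp_rot"];R=Ro.from_quat([q[1],q[2],q[3],q[0]]).as_matrix()
    a=np.arctan2(R[1,0],R[0,0])
    print("t",round(s["clock"],2),"pos",s["eef_pos"].round(4),"psi",round(a,3),"zaxis",R[:,2].round(3),"open",round(s["opening"],3),"gf",round(s["grasp_force"],1),"F",s["force"].round(1))
    print("shift",(R.T@(np.array(target)-s["eef_pos"])/.15).round(3),"turn",round(-(psi-a)/.5,3))
E
python3 -c "
from h import *
rem([.563,-.2295,.29])"
```

```text
t 1.35 pos [ 0.3035 -0.4082  0.2898] psi 0.84 zaxis [-0.  0. -1.] open 1.0 gf 0.0 F [-0.7 -0.4  0. ]
shift [ 2.042e+00  4.930e-01 -2.000e-03] turn -1.5
```

Emit:
carry_out([
  [[0.1, 0.03, 0], -0.15, -1],
  [[0.25, 0.06, 0], -0.3, -1],
  [[0.4, 0.1, 0], -0.45, -1],
  [[0.55, 0.14, 0], -0.6, -1],
  [[0.7, 0.18, 0], -0.75, -1],
  [[0.85, 0.21, 0], -0.9, -1],
  [[0.95, 0.24, 0], -0.97, -1],
  [[1, 0.25, 0], -1, -1],
  [[1, 0.25, 0], -1, -1],
  [[1, 0.25, 0], -1, -1],
])

```text
clock: 2.6
eef_pos: [0.4314, -0.3216, 0.2899]
tcp_rot: [0.0, 0.784, 0.621, -0.0]
force: [0.7, -0.2, -0.3]
opening: 1.004
grasp_force: 0.0
```

```bash
python3 -c "
from h import *
rem([.563,-.2295,.29])"
```

```text
t 2.6 pos [ 0.4314 -0.3216  0.2899] psi 1.34 zaxis [-0. -0. -1.] open 1.004 gf 0.0 F [ 0.7 -0.2 -0.3]
shift [ 0.798  0.714 -0.001] turn -0.501
```

Emit:
carry_out([
  [[0.1, 0.09, 0], -0.1, -1],
  [[0.2, 0.18, 0], -0.2, -1],
  [[0.32, 0.29, 0], -0.3, -1],
  [[0.44, 0.4, 0], -0.4, -1],
  [[0.56, 0.5, 0], -0.5, -1],
  [[0.68, 0.61, 0], -0.5, -1],
  [[0.76, 0.68, 0], -0.5, -1],
  [[0.798, 0.714, 0], -0.5, -1],
  [[0.798, 0.714, 0], -0.5, -1],
  [[0.798, 0.714, 0], -0.5, -1],
])

```text
clock: 3.85
eef_pos: [0.563, -0.2295, 0.29]
tcp_rot: [0.0, 0.7, 0.714, -0.0]
force: [0.1, -0.7, 0.4]
opening: 0.997
grasp_force: 0.0
```

```bash
python3 - <<'E'
from h import *
rem([.563,-.2295,.156])
s=viewer.camera("scene");t=viewer.camera("top")
im=np.hstack([cv2.resize(c["img"][a:a+120,b:b+100],(400,480),interpolation=cv2.INTER_CUBIC) for c,a,b in((s,130,180),(t,140,300))])
cv2.imwrite("pics/above.png",im[:,:,::-1])
E
```

```text
t 3.85 pos [ 0.563  -0.2295  0.29  ] psi 1.59 zaxis [-0. -0. -1.] open 0.997 gf 0.0 F [ 0.1 -0.7  0.4]
shift [-0.     0.     0.893] turn 0.0
```

View pics/above.png

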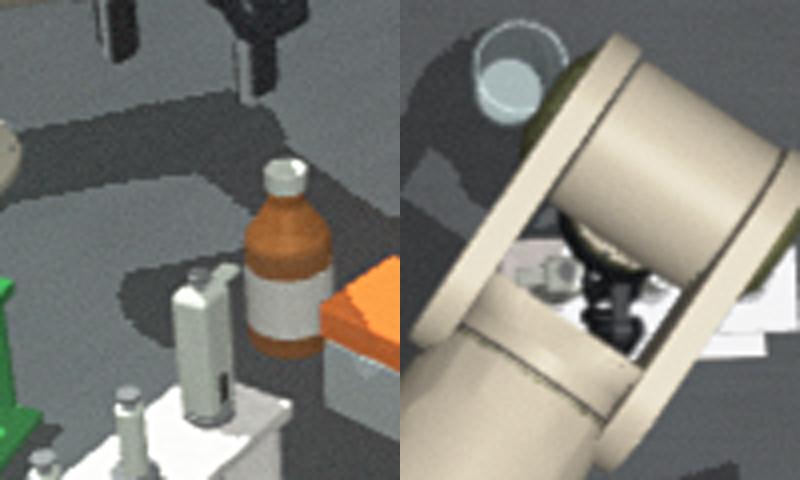

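The fingers straddle the pipette in the scene view (crop (118,50) and (248,95), handle top at (198,285)). I'll descend.

Emit:
carry_out([
  [[0, 0, 0.1], 0, -1],
  [[0, 0, 0.22], 0, -1],
  [[0, 0, 0.34], 0, -1],
  [[0, 0, 0.46], 0, -1],
  [[0, 0, 0.58], 0, -1],
  [[0, 0, 0.68], 0, -1],
  [[0, 0, 0.77], 0, -1],
  [[0, 0, 0.84], 0, -1],
  [[0, 0, 0.89], 0, -1],
  [[0, 0, 0.89], 0, -1],
])

```text
clock: 5.2
eef_pos: [0.5632, -0.229, 0.156]
tcp_rot: [-0.0, 0.7, 0.714, -0.0]
force: [-0.5, -0.4, 0.3]
opening: 0.998
grasp_force: 0.0
```

```bash
python3 - <<'E'
from h import *
rem([.563,-.2295,.156])
s=viewer.camera("scene")
cv2.imwrite("pics/down.png",cv2.resize(s["img"][130:250,160:280],(600,600),interpolation=cv2.INTER_CUBIC)[:,:,::-1])
E
```

```text
t 5.2 pos [ 0.5632 -0.229   0.156 ] psi 1.591 zaxis [-0.  0. -1.] open 0.998 gf 0.0 F [-0.5 -0.4  0.3]
shift [-0.004 -0.002  0.   ] turn 0.002
```

View pics/down.png

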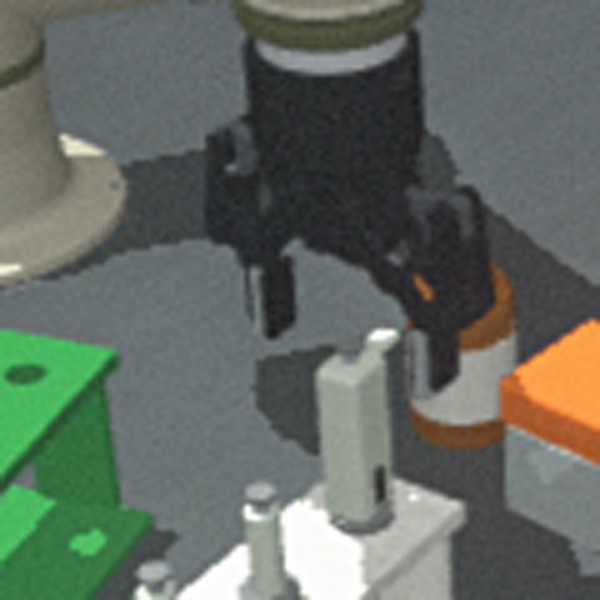

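```bash
python3 - <<'E'
from h import *
s=viewer.camera("scene");t=viewer.camera("top")
f=lambda p:((p-[160,130])*5).round(0).tolist()
for P in [(.563,-.2295,.205),(.563,-.2295,.121),(.563,-.2295,.169),(.563+.045,-.2295,.169),(.563-.045,-.2295,.169),(.563,-.2295,.215)]:
    print(P,f(proj(s,[P])[0]),proj(t,[P])[0])
# triangulate plunger top: scene crop(350,352) ; handle axis in stand
print("above tips mid at z=.303 should be",proj(s,[(.563,-.2295,.303)]), "seen ~225.7,148")
cv2.imwrite("pics/down_top.png",cv2.resize(t["img"][150:250,300:400],(600,600),interpolation=cv2.INTER_CUBIC)[:,:,::-1])
E
```

```text
(0.563, -0.2295, 0.205) [352.0, 358.0] [341.9 207.5]
(0.563, -0.2295, 0.121) [362.0, 506.0] [338.2 211.2]
(0.563, -0.2295, 0.169) [356.0, 422.0] [340.2 209.1]
(0.608, -0.2295, 0.169) [432.0, 454.0] [340.3 193. ]
(0.5179999999999999, -0.2295, 0.169) [283.0, 392.0] [340.2 225.4]
(0.563, -0.2295, 0.215) [350.0, 340.0] [342.4 207. ]
above tips mid at z=.303 should be [[227.7 163.8]] seen ~225.7,148
```

View pics/down_top.png

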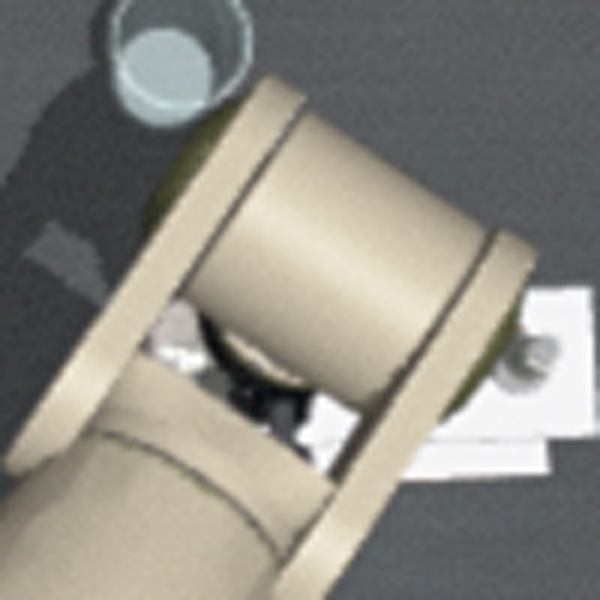

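```bash
python3 - <<'E'
from h import *
import pickle
s0=pickle.load(open("scene.pkl","rb"));s=viewer.camera("scene")
y=np.array([.334,-.942,0])*.045
for z in(.195,.208,.228): 
    p=np.array([.1754,-.4946,z]); print(z,(proj(s0,[p-y,p+y])/.7).tolist(),"800px")
d=s["img"].copy()
for z in(.156,.169,.19):
  for dx in(-.045,.045):
    u,v=proj(s,[(.563+dx,-.2295,z)])[0]; d[int(round(v)),int(round(u))]=(255,0,255)
a=cv2.resize(d[130:250,160:280],(400,400),interpolation=cv2.INTER_NEAREST)
b=cv2.resize(s0["img"][100:220,0:120],(400,400),interpolation=cv2.INTER_NEAREST)
cv2.imwrite("pics/chk.png",np.hstack([a,b])[:,:,::-1])
rem([.563,-.2295,.156])
E
```

```text
0.195 [[60.142857142857146, 277.7142857142857], [20.714285714285715, 306.8571428571429]] 800px
0.208 [[58.00000000000001, 271.14285714285717], [18.142857142857142, 300.0]] 800px
0.228 [[54.714285714285715, 260.8571428571429], [14.142857142857144, 289.2857142857143]] 800px
t 5.4 pos [ 0.5636 -0.2292  0.1569] psi 1.591 zaxis [ 0.001 -0.001 -1.   ] open 0.997 gf 0.0 F [-0.1  0.2  0.6]
shift [-0.002 -0.004  0.006] turn 0.002
```

View pics/chk.png

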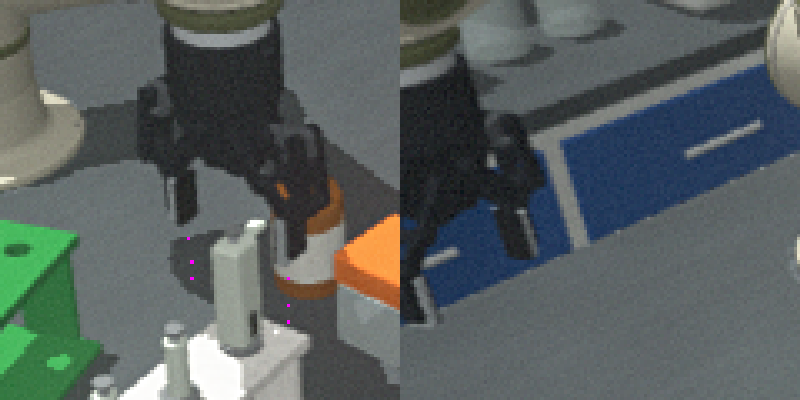

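```bash
python3 - <<'E'
from h import *
import pickle
s0=pickle.load(open("scene.pkl","rb"));t=viewer.camera("top")
print("base centre scene800",proj(s0,[(0,0,0)])/.7)
print("near finger, above pose, top",proj(t,[(.51,-.2295,.33),(.51,-.2295,.38)]))
print("flange",proj(t,[(.563,-.2295,.33),(.563,-.2295,.36)]))
g=t["img"].max(2)[195:235,325:365]
cv2.imwrite("pics/tg.png",cv2.resize(t["img"][180:240,310:390],(800,600),interpolation=cv2.INTER_NEAREST)[:,:,::-1])
E
```

```text
base centre scene800 [[217.57142857 245.42857143]]
near finger, above pose, top [[348.3 222.6]
 [351.2 220.6]]
flange [[348.3 201.1]
 [350.  199.4]]
```

View pics/tg.png

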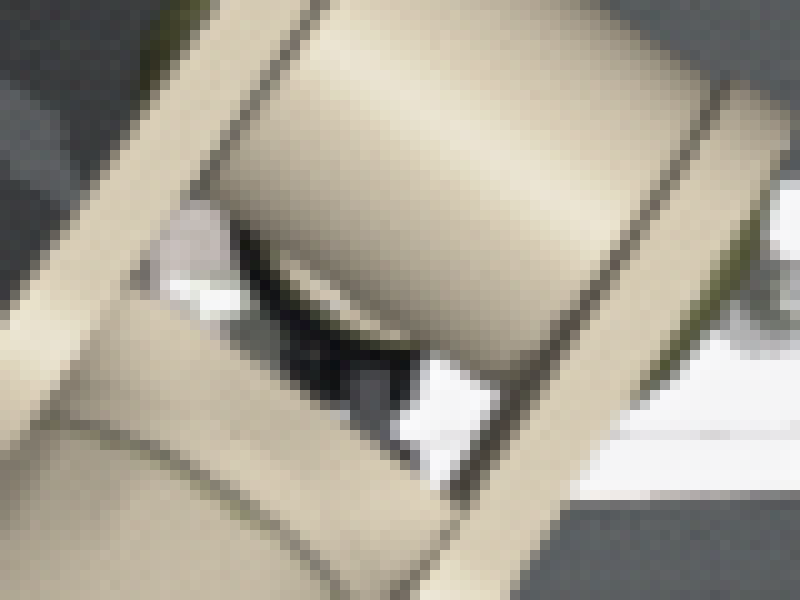

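The pictures show the gripper about 37 mm higher than the reported TCP z implies. Both views and the start image agree on this, while x, y and the stand's height fit. I'll lower in slow stages and watch the force.

Emit:
carry_out([
  [[0, 0, 0.01], 0, -1],
  [[0, 0, 0.02], 0, -1],
  [[0, 0, 0.03], 0, -1],
  [[0, 0, 0.04], 0, -1],
  [[0, 0, 0.05], 0, -1],
  [[0, 0, 0.06], 0, -1],
  [[0, 0, 0.07], 0, -1],
  [[0, 0, 0.08], 0, -1],
  [[0, 0, 0.09], 0, -1],
  [[0, 0, 0.09], 0, -1],
])

```text
clock: 6.7
eef_pos: [0.5633, -0.229, 0.1427]
tcp_rot: [-0.0, 0.7, 0.714, -0.0]
force: [-0.2, -0.3, 0.4]
opening: 1.002
grasp_force: 0.0
```

```bash
python3 - <<'E'
from h import *
rem([.563,-.2295,.12])
a=viewer.camera("scene")["img"]
# lowest pad end: dark run in column of the left finger (cols ~214) 
for col in (213,214,215): print(col,a[185:215,col].max(1))
for col in (246,248,250): print(col,a[195:225,col].max(1))
E
```

```text
t 6.7 pos [ 0.5633 -0.229   0.1427] psi 1.591 zaxis [-0.  0. -1.] open 1.002 gf 0.0 F [-0.2 -0.3  0.4]
shift [-0.003 -0.002  0.152] turn 0.002
213 [40 44 43 54 59 40 40 47 46 52 53 58 62 58 75 78 73 63 71 71 70 73 70 78
 71 73 70 72 86 90]
214 [44 42 41 40 43 32 38 45 47 38 36 43 40 39 49 37 35 54 73 70 72 74 72 72
 73 74 70 70 70 72]
215 [42 45 42 41 41 38 38 44 42 41 41 43 40 41 38 37 43 56 71 74 65 73 74 77
 73 71 68 71 71 71]
246 [ 51  51  55  49  45  47  46  57  54  59  54  55  63  63  65  61  68  82
 114 112 103 107 107  89  73  77  75  70  72  69]
248 [ 42  44  51  57  45  50  47  48  54  43  52  46  49  50  43  44  39  73
 145 141 107 107 105 104  76  72  69  73  75  71]
250 [ 47  46  48  43  44  41  37  42  45  36  44  39  45  40  45  55  96 165
 170 163 106 103 107 107  97  73  70  71  76  72]
```

Emit:
carry_out([
  [[0, 0, 0.01], 0, -1],
  [[0, 0, 0.02], 0, -1],
  [[0, 0, 0.03], 0, -1],
  [[0, 0, 0.04], 0, -1],
  [[0, 0, 0.05], 0, -1],
  [[0, 0, 0.06], 0, -1],
  [[0, 0, 0.07], 0, -1],
  [[0, 0, 0.07], 0, -1],
  [[0, 0, 0.07], 0, -1],
  [[0, 0, 0.07], 0, -1],
])

```text
clock: 8.0
eef_pos: [0.5634, -0.229, 0.1324]
tcp_rot: [0.0, 0.7, 0.714, 0.0]
force: [-0.0, -1.2, -1.2]
opening: 0.999
grasp_force: 0.0
```

```bash
python3 - <<'E'
from h import *
rem([.563,-.2295,.12])
a=viewer.camera("scene")["img"]
cv2.imwrite("pics/low.png",cv2.resize(a[150:250,170:270],(600,600),interpolation=cv2.INTER_CUBIC)[:,:,::-1])
E
```

```text
t 8.0 pos [ 0.5634 -0.229   0.1324] psi 1.591 zaxis [ 0. -0. -1.] open 0.999 gf 0.0 F [-0.  -1.2 -1.2]
shift [-0.003 -0.002  0.083] turn 0.002
```

View pics/low.png

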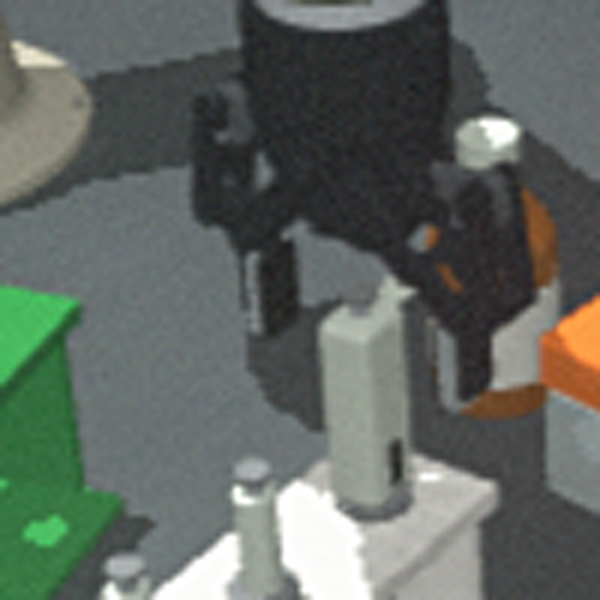

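Emit:
carry_out([
  [[0, 0, 0.01], 0, -1],
  [[0, 0, 0.02], 0, -1],
  [[0, 0, 0.03], 0, -1],
  [[0, 0, 0.04], 0, -1],
  [[0, 0, 0.05], 0, -1],
  [[0, 0, 0.06], 0, -1],
  [[0, 0, 0.07], 0, -1],
  [[0, 0, 0.07], 0, -1],
  [[0, 0, 0.07], 0, -1],
  [[0, 0, 0.07], 0, -1],
])

```text
clock: 9.3
eef_pos: [0.5634, -0.229, 0.122]
tcp_rot: [0.0, 0.7, 0.714, 0.0]
force: [0.1, 0.3, 0.6]
opening: 1.003
grasp_force: 0.0
```

```bash
python3 - <<'E'
from h import *
rem([.563,-.2295,.12])
E
```

```text
t 9.3 pos [ 0.5634 -0.229   0.122 ] psi 1.591 zaxis [ 0. -0. -1.] open 1.003 gf 0.0 F [0.1 0.3 0.6]
shift [-0.003 -0.003  0.013] turn 0.002
```

No contact force, so the picture is right. Closing.

Emit:
carry_out([
  [[0, 0, 0], 0, -0.5],
  [[0, 0, 0], 0, 0],
  [[0, 0, 0], 0, 0.3],
  [[0, 0, 0], 0, 0.6],
  [[0, 0, 0], 0, 1],
  [[0, 0, 0], 0, 1],
  [[0, 0, 0], 0, 1],
  [[0, 0, 0], 0, 1],
  [[0, 0, 0], 0, 1],
  [[0, 0, 0], 0, 1],
])

```text
clock: 10.55
eef_pos: [0.5634, -0.229, 0.122]
tcp_rot: [0.0, 0.7, 0.714, 0.0]
force: [1.4, -0.2, 0.3]
opening: 0.275
grasp_force: 58.8
```

```bash
python3 - <<'E'
from h import *
rem([.563,-.2295,.30])
E
```

```text
t 10.55 pos [ 0.5634 -0.229   0.122 ] psi 1.591 zaxis [ 0. -0. -1.] open 0.275 gf 58.8 F [ 1.4 -0.2  0.3]
shift [-0.003 -0.003 -1.187] turn 0.002
```

Emit:
carry_out([
  [[0, 0, -0.04], 0, 1],
  [[0, 0, -0.12], 0, 1],
  [[0, 0, -0.24], 0, 1],
  [[0, 0, -0.38], 0, 1],
  [[0, 0, -0.52], 0, 1],
  [[0, 0, -0.66], 0, 1],
  [[0, 0, -0.8], 0, 1],
  [[0, 0, -0.92], 0, 1],
  [[0, 0, -1], 0, 1],
  [[0, 0, -1], 0, 1],
])

```text
clock: 11.8
eef_pos: [0.5635, -0.2291, 0.2728]
tcp_rot: [0.001, 0.7, 0.714, 0.0]
force: [1.4, 1.4, -1.8]
opening: 0.272
grasp_force: 58.8
```

```bash
python3 - <<'E'
from h import *
import pickle
rem([.573,.273,.272])
t=viewer.camera("top");s=viewer.camera("scene");pickle.dump(s,open("lift.pkl","wb"))
s0=pickle.load(open("scene.pkl","rb"))
d=np.abs(s["img"].astype(int)-s0["img"]).max(2)
# expected tip pixel and the neighbourhood
for z in(.17,.18): print(proj(s,[(.563,-.2295,z)]))
u=int(proj(s,[(.563,-.2295,.17)])[0,0])
for r in range(188,222,2): print(r,s["img"][r,u-8:u+10].min(1))
E
```

```text
t 11.8 pos [ 0.5635 -0.2291  0.2728] psi 1.591 zaxis [ 0.001 -0.001 -1.   ] open 0.272 gf 58.8 F [ 1.4  1.4 -1.8]
shift [3.346e+00 1.300e-01 2.000e-03] turn 0.002
[[231.2 214.1]]
[[230.9 210.6]]
188 [102 105 107  99  94  97  94  96  93  94 103 109 112 113 111 110 107 111]
190 [110 109 109 101  91  95  96  98  94  85 107 108 107 111 111 111 108 106]
192 [105 105 114  99  90  96  99 103  99  88 108 110 112 113 115 110 115  83]
194 [111 113 107 104  93  94  99 102  98  86  74  67  69  71  71  71  64  71]
196 [ 69  68  67  64  86  94 103  98  98  92  77  67  73  74  71  71  65  71]
198 [ 66  63  71  70  82  94 100  97  97  90  73  68  72  72  74  69  67  75]
200 [ 69  73  66  66  73  96 137 151 147 103  76  65  77  67  71  74  66  70]
202 [ 67  69  72  73  62  83 138 157 145 106  72  73  71  67  64  70  68  74]
204 [ 73  72  71  68  66  73 134 154 149 106  72  73  70  72  72  69  73  70]
206 [ 71  68  68  67  71  67  97 148 149 103  71  66  65  70  70  71  76  70]
208 [ 69  74  73  73  71  67  81 146 152 100  73  66  71  70  72  72  74  70]
210 [ 73  72  70  71  74  67  75 140 155 101  64  68  71  79  77  71  67  74]
212 [ 68  66  71  69  73  70  71 122 152 100  70  69  72  71  76  69  72  72]
214 [ 72  70  76  68  74  73  69 105 146  99  67  72  71  74  70  77  74  73]
216 [72 77 75 72 71 69 74 68 69 72 64 72 73 74 70 70 74 69]
218 [108 112 116 113  86  73  73  73  73  74  73  69  68  76  70  73  78  70]
220 [113 113 111 117 111  78  69  67  67  67  69  76  77  77  73  75  72  79]
```

Lifted: in the scene view the tip ends at px (231,215), where a tip at z = 0.17 should appear. Now across.

Emit:
carry_out([
  [[0.05, 0, 0], 0, 1],
  [[0.13, 0, 0], 0, 1],
  [[0.24, 0.01, 0], 0, 1],
  [[0.36, 0.01, 0], 0, 1],
  [[0.48, 0.02, 0], 0, 1],
  [[0.6, 0.02, 0], 0, 1],
  [[0.7, 0.03, 0], 0, 1],
  [[0.79, 0.03, 0], 0, 1],
  [[0.84, 0.03, 0], 0, 1],
  [[0.84, 0.03, 0], 0, 1],
])

```text
clock: 13.15
eef_pos: [0.5653, -0.1027, 0.2719]
tcp_rot: [0.0, 0.7, 0.714, -0.0]
force: [0.1, 0.2, -1.5]
opening: 0.272
grasp_force: 58.8
```

Emit:
carry_out([
  [[0.05, 0, 0], 0, 1],
  [[0.13, 0, 0], 0, 1],
  [[0.24, 0.01, 0], 0, 1],
  [[0.36, 0.01, 0], 0, 1],
  [[0.48, 0.02, 0], 0, 1],
  [[0.6, 0.02, 0], 0, 1],
  [[0.7, 0.03, 0], 0, 1],
  [[0.79, 0.03, 0], 0, 1],
  [[0.84, 0.03, 0], 0, 1],
  [[0.84, 0.03, 0], 0, 1],
])

```text
clock: 14.4
eef_pos: [0.5673, 0.0234, 0.2719]
tcp_rot: [0.0, 0.7, 0.714, -0.0]
force: [-0.2, 0.5, -1.1]
opening: 0.27
grasp_force: 58.8
```

Emit:
carry_out([
  [[0.05, 0, 0], 0, 1],
  [[0.13, 0, 0], 0, 1],
  [[0.24, 0.01, 0], 0, 1],
  [[0.36, 0.01, 0], 0, 1],
  [[0.48, 0.02, 0], 0, 1],
  [[0.6, 0.02, 0], 0, 1],
  [[0.7, 0.03, 0], 0, 1],
  [[0.79, 0.03, 0], 0, 1],
  [[0.84, 0.03, 0], 0, 1],
  [[0.84, 0.03, 0], 0, 1],
])

```text
clock: 15.65
eef_pos: [0.5692, 0.1495, 0.2719]
tcp_rot: [0.0, 0.7, 0.714, -0.0]
force: [0.4, 0.1, -1.6]
opening: 0.276
grasp_force: 58.8
```

```bash
python3 - <<'E'
from h import *
rem([.573,.273,.272])
E
```

```text
t 15.65 pos [0.5692 0.1495 0.2719] psi 1.591 zaxis [-0. -0. -1.] open 0.276 gf 58.8 F [ 0.4  0.1 -1.6]
shift [ 0.823  0.042 -0.001] turn 0.002
```

Emit:
carry_out([
  [[0.05, 0, 0], 0, 1],
  [[0.13, 0, 0], 0, 1],
  [[0.24, 0.01, 0], 0, 1],
  [[0.36, 0.01, 0], 0, 1],
  [[0.48, 0.02, 0], 0, 1],
  [[0.6, 0.03, 0], 0, 1],
  [[0.7, 0.03, 0], 0, 1],
  [[0.78, 0.04, 0], 0, 1],
  [[0.82, 0.04, 0], 0, 1],
  [[0.82, 0.04, 0], 0, 1],
])

```text
clock: 16.9
eef_pos: [0.5728, 0.2724, 0.2718]
tcp_rot: [-0.0, 0.7, 0.714, -0.0]
force: [-1.0, -0.1, -1.5]
opening: 0.273
grasp_force: 58.8
```

```bash
python3 - <<'E'
from h import *
import pickle
rem([.573,.273,.272])
s=viewer.camera("scene");s0=pickle.load(open("scene.pkl","rb"))
P=s["eef_pos"] if 0 else status.read_state()["eef_pos"]
print("pred tip",proj(s,[(P[0],P[1],P[2]-.102)]),"pred mouth",proj(s,[(.573,.273,.101)]))
u,v=proj(s,[(P[0],P[1],P[2]-.102)])[0].astype(int)
for r in range(v-8,v+7): print(r,u-8,s["img"][r,u-8:u+10].min(1))
u,v=proj(s,[(.573,.273,.101)])[0].astype(int)
for r in range(v-6,v+12): print(r,u-10,s["img"][r,u-10:u+11].min(1))
d=np.abs(s["img"][v-6:v+30,u-10:u+11].astype(int)-s0["img"][v-6:v+30,u-10:u+11]).max(2); print(d.max(1))
E
```

```text
t 16.9 pos [0.5728 0.2724 0.2718] psi 1.591 zaxis [-0. -0. -1.] open 0.273 gf 58.8 F [-1.  -0.1 -1.5]
shift [ 0.004  0.001 -0.001] turn 0.002
pred tip [[338.9 139.7]] pred mouth [[337.6 159.5]]
131 330 [101  99  98 101  97  96  95  95 106 141 137 111  98 100 100  98  97 103]
132 330 [ 98  98 107  99 104 104  96  96 117 150 128 107  99  98  98  99 102 102]
133 330 [ 96  99  97 103  99 100 101  96 123 146 123  97  97 100  98  99 100  97]
134 330 [ 95 104  96 100  96  98  98  95 124 146 120 100  98  99 104 103 100 102]
135 330 [100  92 100 100 103 100  97 101 121 150 117  99  98 101 100 105 100 101]
136 330 [ 97  99  99  99 102 100  95  98 125 154 116  94  96  97 100  98 101  97]
137 330 [ 80  92  98  98 100  96 101 104 124 169 123 100  96 100 103 101 100  99]
138 330 [ 98  92  78  74  83  94  98  97 124 135 109 101 101  97 100  96  98  98]
139 330 [ 99 103  96  96  94  78  70  78 117 125 102  95 104 101  96 100  99 101]
140 330 [ 97  99  98  99  99  99  98  96 106  89  74  76  90 100  98  99 102 103]
141 330 [ 93 101  98  99  99  96 102 100  99  96  97  95  70  73  74  84  91  95]
142 
[... 1444 characters left out ...]
1 126
 135 143 151]
165 327 [165 166 154 146 140 101 111 128 140 146 145 154 155 148 143 115 108 121
 140 140 152]
166 327 [155 159 149 144 134 111 114 132 138 150 152 149 152 150 136  94  96 130
 143 144 152]
167 327 [150 153 141 145 126 106 117 134 143 148 148 151 150 148 134 109 101 125
 139 151 153]
168 327 [157 156 150 137 116 101 116 132 144 147 153 153 151 147 135 111 103 114
 127 137 148]
169 327 [155 159 144 141 115 104 119 141 143 145 153 149 153 144 145 114 106 101
 104 104 107]
170 327 [152 149 148 139 104  97 125 134 143 146 150 150 152 146 129 106 103 102
 106 102 104]
[93 83 47  9 23 33 53 80 86 88 88 83 34 23 48 62 70 66 62 66 72 68 68 70
 59 48 68 67  9 39 50 50 41 55 49 52]
```

```bash
python3 - <<'E'
from h import *
import pickle
t0=pickle.load(open("top.pkl","rb"));s0=pickle.load(open("scene.pkl","rb"))
print("cols 150..175"); 
for r in range(196,217): print(r,*t0["img"][r,150:176].min(1))
print("pred rim top",proj(t0,[(.573+.015*np.cos(a),.273+.015*np.sin(a),.101) for a in (0,np.pi/2,np.pi,-np.pi/2)]).tolist())
t=viewer.camera("top"); d=np.abs(t["img"][196:217,150:176].astype(int)-t0["img"][196:217,150:176]).max(2);print("changed frac",(d>25).mean())
E
```

```text
cols 150..175
196 110 114 144 173 182 181 182 181 182 182 180 170 145 116 101 87 78 68 60 58 62 74 91 89 90 88
197 107 105 115 149 179 182 184 182 182 180 186 182 182 179 175 158 145 115 99 84 70 68 62 62 64 64
198 118 100 110 143 181 182 180 180 182 181 181 183 183 184 182 185 184 180 174 152 129 112 96 81 66 59
199 134 93 104 139 179 184 183 182 182 179 178 171 173 176 173 172 174 180 186 184 183 181 175 146 112 98
200 154 94 95 133 179 180 182 180 186 191 166 130 135 149 141 125 120 142 174 183 188 183 184 184 179 174
201 137 88 95 122 166 179 180 191 206 210 172 133 131 170 200 161 115 118 143 180 184 182 182 184 182 184
202 108 88 93 123 160 179 189 205 194 132 119 117 114 127 187 228 146 125 139 177 183 183 184 181 182 187
203 106 98 99 126 169 181 208 212 130 106 110 112 112 115 133 168 165 109 122 164 182 184 180 183 180 184
204 100 97 104 136 172 183 199 191 114 102 108 111 113 113 117 169 201 106 100 143 179 184 183 185 196 212
205 105 106 116 155 179 187 178 132 99 100 105 108 110 105 123 186 209 108 87 124 165 184 181 200 232 246
206 111 118 144 169 183 187 187 160 100 97
[... 539 characters left out ...]
129 118 110 113 117 123 153 183 185 193 227 247 248 247
212 183 182 180 182 182 182 182 182 180 182 174 157 138 126 125 130 137 159 183 184 184 174 205 245 247 247
213 182 186 181 180 183 181 182 183 184 185 184 184 176 169 171 172 178 182 185 184 181 182 196 232 248 247
214 160 179 166 168 187 182 182 184 183 183 186 183 182 186 184 185 186 183 186 186 185 184 187 212 239 248
215 94 97 117 160 184 170 174 180 185 182 182 182 187 185 184 185 184 185 182 184 187 184 184 187 196 220
216 90 93 91 101 102 107 131 162 178 175 184 192 184 182 185 184 185 184 184 185 186 186 185 185 185 190
pred rim top [[162.8, 200.1], [157.3, 205.2], [162.3, 210.5], [167.8, 205.4]]
changed frac 0.8571428571428571
```

Against the top view the mouth centre is about (161.3,205.4), so y is roughly 2 mm more. I'll adjust and descend to about 11 mm above the rim.

Emit:
carry_out([
  [[0.015, 0.005, 0.02], 0, 1],
  [[0.015, 0.005, 0.06], 0, 1],
  [[0.015, 0.005, 0.12], 0, 1],
  [[0.015, 0.005, 0.18], 0, 1],
  [[0.015, 0.005, 0.24], 0, 1],
  [[0.015, 0.005, 0.3], 0, 1],
  [[0.015, 0.005, 0.34], 0, 1],
  [[0.015, 0.005, 0.37], 0, 1],
  [[0.015, 0.005, 0.38], 0, 1],
  [[0.015, 0.005, 0.38], 0, 1],
])

```text
clock: 18.25
eef_pos: [0.5736, 0.2746, 0.215]
tcp_rot: [0.0, 0.7, 0.714, 0.0]
force: [-0.3, -0.2, -0.9]
opening: 0.273
grasp_force: 58.8
```

```bash
python3 - <<'E'
from h import *
rem([.5735,.2745,.215])
a=viewer.camera("scene")
P=status.read_state()["eef_pos"];print("tip pred",proj(a,[(P[0],P[1],P[2]-.102)]),"mouth",proj(a,[(.5735,.2745,.101)]))
cv2.imwrite("pics/final.png",cv2.resize(a["img"][100:190,295:385],(600,600),interpolation=cv2.INTER_CUBIC)[:,:,::-1])
E
```

```text
t 18.25 pos [0.5736 0.2746 0.215 ] psi 1.591 zaxis [ 0.  0. -1.] open 0.273 gf 58.8 F [-0.3 -0.2 -0.9]
shift [-0.    -0.001  0.   ] turn 0.002
tip pred [[338.2 156. ]] mouth [[337.9 159.4]]
```

View pics/final.png

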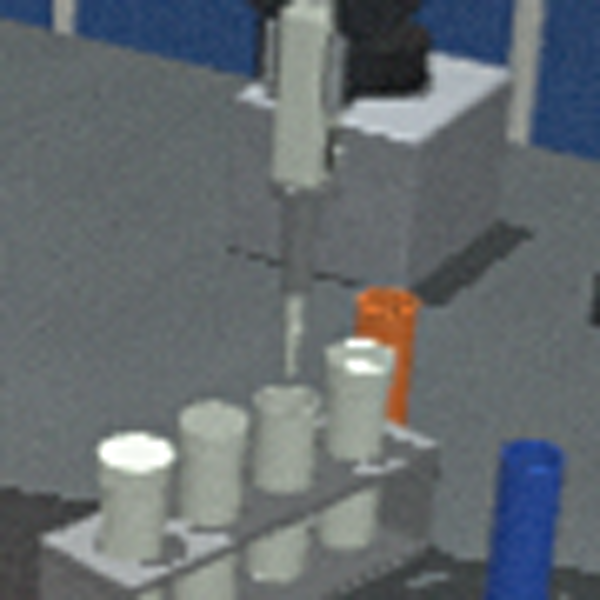

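The tip ends at crop (290,375), centred above the open mouth at (287,398). That is 3.4 px, or about 11 mm, above the rim, and it is clear and upright. Handing in.

```bash
python3 -c "
from h import *
print(ticket.close_job())"
```

```text
the job is handed in; nothing more can be done
None
```

I handed the job in with the stout pipette held upright and still, its tip centred over the open tube's mouth and about 11 mm above the rim by the camera pictures; the hand-in returned no verdict.

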